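Return the left-over connectors to their stock bins

ROBOT

A 7-joint arm with a two-finger parallel gripper is mounted at the origin on the work surface. World frame = base frame: x ahead of the robot, y to its left, z up, the work surface at z = 0. Lengths are in m, angles in rad, forces in N, time in s.
With the tool pointing down it reaches from about 0.4 to 0.85 m from the base axis. Payload 10.4 kg.
Tool frame: the origin (TCP) lies on the centre line of the jaws, within the pads' length; the fingertips stand 17 mm ahead of it and the grasp point (between the pads) lies 2 mm behind it; z points along the fingers, y is the line along which they close (so a half turn about z gives the same grasp; the last joint's range is limited). The gripper opens to 85 mm and grips with 20 to 120 N. Pads are 22 mm wide; open, the fingers measure 114 mm over their backs; the gripper's body (76 mm by 85 mm) begins 54 mm behind the grasp point. The pads swing forward as they close: fully open they stand 13 mm farther back than shut.
Start: joints at [-1.255, 0.332, -0.065, 1.46, 0.022, 1.35, -0.088], TCP at [0.208, 0.589, 0.248] pointing down, gripper open.
Joint ranges: [-2.6, 2.6], [-0.5, 2.12], [-1.47, 1.34], [0.16, 2.42], [-1.27, 4.41], [0.06, 2.06], [-2.6, 2.6]. Speed limits (rad/s): [2.22, 2.22, 2.79, 2.79, 3.14, 3.14, 3.14].

INTERFACE

Orientations are given as a unit quaternion [x, y, z, w].
In Python, from workcell import get_obs, optics, job gives the robot as it stands. The module is installed in compiled form; this text tells all that it offers.
- The arm moves only by the tool send_rows, never from a script. Its argument "plan" is a list that holds one entry, the list of rows, each a list of 7 numbers: the turn, a rotation vector about the tool's x, y, z in units of 1.5 rad (1.0 is 1.5 rad), then the shift along the tool's x, y, z in units of 20 cm (1.0 is 20 cm), then the opening, from 0 (shut) to 1 (fully open). A call has 1 to 20 rows; each row shifts and turns the commanded pose from where the row before left it, along the tool's axes as they then stand; what a row does not reach is not made up. A row lasts 1/12 s, in which the tool goes at most 41.7 mm and 7.16 degrees, less where a joint would pass 70% of its speed; a pose out of reach is approached as far as the arm can. A call with a number of a shift or a turn outside -1 to 1 is refused whole. A call with a gripper value outside its range is refused whole. The fingers move at their own pace and stop on an object; "squeeze" is the grip in N (left out, the last holds). Time passes only in rows, so rows that do not move let the fingers close. It gives the time, the measured TCP pose, the force, the opening and the grip force at its end, in the units of the state.
- get_obs(): the state, without advancing time (a new reading comes with each control period).
- optics.camera(name): name is "scene" or "top"; returns the picture (420x560x3 uint8, red, green, blue); there is no depth.
- optics.get_calibration(name): a dict with "intrinsics" (3x3 intrinsics, pixels), "world_from_camera" (4x4, takes a point from camera to world coordinates). Camera axes: x right, y up, looking along -z (the intrinsics and any distortion apply to the point x, -y, -z); pixel columns grow to the right and rows downward; lengths in m; the calibration is good to about 2 mm. A picture is of the moment at which its call begins. get_calibration takes no time and is no camera call.
- job.hand_in(): hands the job in; it is judged then, once.
The state is a dict: "clock": time; "joint_pos": joint angles; "joint_velocities": joint speeds; "tau": joint torques, N m; "position": TCP position; "ee_rot": TCP orientation; "ft_force": force on the tool from outside, world axes, zero at the start; "torque": the same for the moment, N m; "grip_width": opening from 0.0 (shut) to 1.0 (fully open); "grasp_force": force on a finger pad.
Only numpy, scipy, OpenCV 4.12 (cv2) and the standard library are available. Lean on these libraries where they do the work, as an engineer would, in place of code of your own. Each camera call takes 0.05 s, during which the arm holds its last target. There are 200 camera calls.

TASK

Put the five left-over parts on the blue mat away: lay the silver coax plug, the black cable gland, the brass surge arrester, the white network jack and the green terminal block each in the red bin that already holds its own kind, lying down on the bin's floor in the clear space in front of the stock. Let go of everything; the yellow tape and the orange battery have no bin and need not be moved.

Things in the scene. Friction and masses are not known exactly. Their poses are not given: they have to be found in the camera images.
- plug: Silver metal coaxial cable plug with a coupling nut and a clamp nut, eight-flatted, 21 mm across the flats (width and height), 48 mm long, 60 g. Lies at any yaw on the blue mat (top 2 mm above the work surface). Origin: its middle, 10.5 mm above what it lies on; x along its length, z up.
- gland: Black plastic cable gland, with a threaded end and a domed cap, eight-flatted, 33 mm across the flats (width and height), 52 mm long, 35 g; the flatted part to grip runs from x = -14 to 16 mm. Lies at any yaw on the blue mat (top 2 mm above the work surface). Origin: its middle, 16.5 mm above what it lies on; x along its length, z up.
- arrester: Brass-coloured coaxial surge arrester: a block 28 x 28 mm in plan and 26 mm high, with a 16 mm round threaded port on each end (52 mm long in all) and a steel cap 2 mm proud on top; 130 g. Grip the block. Lies at any yaw on the blue mat (top 2 mm above the work surface). Origin: its middle, 13 mm above what it lies on; x along its length, z up.
- jack: White network jack module with a black socket opening in one end and coloured wire marks on top: a block 36 mm long, 18 mm wide, 22 mm high, 15 g. Lies at any yaw on the blue mat (top 2 mm above the work surface). Origin: its middle, 11 mm above what it lies on; x along its length, z up.
- terminal: Green eight-way screw terminal block with a row of small screws on top: a block 41 mm long, 18 mm wide, 15 mm high, 18 g. Lies at any yaw on the blue mat (top 2 mm above the work surface). Origin: its middle, 7.5 mm above what it lies on; x along its length, z up.
- bin_plug: Fixed red open bin with three silver coax plugs. 140 (x) x 100 (y) x 55 mm high; origin: centre of underside; x to its rear, away from the robot. Walls 4 mm, floor top at z = 4 mm. Front wall 29 mm high; sides 55 mm, sloping down to 26 mm in front. Stock is fixed, fills x > 12 mm, up to z = 25 mm. Clear floor: x -66 to 12 mm (middle x = -27), y +-46 mm.
- bin_gland: Fixed red open bin with two black cable glands. 140 (x) x 100 (y) x 55 mm high; origin: centre of underside; x to its rear, away from the robot. Walls 4 mm, floor top at z = 4 mm. Front wall 29 mm high; sides 55 mm, sloping down to 26 mm in front. Stock is fixed, fills x > 12 mm, up to z = 37 mm. Clear floor: x -66 to 12 mm (middle x = -27), y +-46 mm.
- bin_arrester: Fixed red open bin with three brass surge arresters. 140 (x) x 100 (y) x 55 mm high; origin: centre of underside; x to its rear, away from the robot. Walls 4 mm, floor top at z = 4 mm. Front wall 29 mm high; sides 55 mm, sloping down to 26 mm in front. Stock is fixed, fills x > 12 mm, up to z = 32 mm. Clear floor: x -66 to 12 mm (middle x = -27), y +-46 mm.
- bin_jack: Fixed red open bin with four white network jacks. 140 (x) x 100 (y) x 55 mm high; origin: centre of underside; x to its rear, away from the robot. Walls 4 mm, floor top at z = 4 mm. Front wall 29 mm high; sides 55 mm, sloping down to 26 mm in front. Stock is fixed, fills x > 12 mm, up to z = 26 mm. Clear floor: x -66 to 12 mm (middle x = -27), y +-46 mm.
- bin_terminal: Fixed red open bin with four green screw terminal blocks. 140 (x) x 100 (y) x 55 mm high; origin: centre of underside; x to its rear, away from the robot. Walls 4 mm, floor top at z = 4 mm. Front wall 29 mm high; sides 55 mm, sloping down to 26 mm in front. Stock is fixed, fills x > 12 mm, up to z = 19 mm. Clear floor: x -66 to 12 mm (middle x = -27), y +-46 mm.
Things that resemble listed ones, but are neither listed nor needed, are in the scene too. What is shaped like the bin_gland but pink is not meant.

How it is judged:
At the end, for the whole second after the job is handed in: Each part rests, released, in the bin of its own kind: its middle over the clear floor between front wall, side walls and stock (x -66 to 12 mm, y within 46 mm in the bin's frame) and at most 6 mm higher than when lying flat on that floor (x of plug in the frame of bin_plug between -0.066 and 0.012 m and y of plug in the frame of bin_plug between -0.046 and 0.046 m and z of plug in the frame of bin_plug between 0 and 0.0205 m and linear speed of each of plug, gland, arrester, jack, terminal below 0.02 m/s and angular speed of each of plug, gland, arrester, jack, terminal below 0.3 rad/s and x of gland in the frame of bin_gland between -0.066 and 0.012 m and y of gland in the frame of bin_gland between -0.046 and 0.046 m and z of gland in the frame of bin_gland between 0 and 0.0265 m and x of arrester in the frame of bin_arrester between -0.066 and 0.012 m and y of arrester in the frame of bin_arrester between -0.046 and 0.046 m and z of arrester in the frame of bin_arrester between 0 and 0.023 m and x of jack in the frame of bin_jack between -0.066 and 0.012 m and y of jack in the frame of bin_jack between -0.046 and 0.046 m and z of jack in the frame of bin_jack between 0 and 0.021 m and x of terminal in the frame of bin_terminal between -0.066 and 0.012 m and y of terminal in the frame of bin_terminal between -0.046 and 0.046 m and z of terminal in the frame of bin_terminal between 0 and 0.0175 m); the robot touches nothing.
It also fails if it takes over 112 s, if anything falls off the work surface, if the arm or the gripper's body presses on something with over 40 N, if the wrist force passes 120 N, or if a joint passes its speed limit or range.

## Working session

There is one attempt and no reset: what is moved stays moved. The work goes in short steps, Python scripts to look and compute and a tool call to move; the robot and the scene stay as the last step left them, time stands still between calls to the robot, and variables do not carry over. Pictures are saved under pics/ and viewed, at most 14 in all, crops included, and the job is handed in when it is done.

Besides the shell and the picture viewer there is one more tool, called after "Emit:" by a JSON object that holds its "op" and its "data". send_rows: Moves the arm, as the interface text tells. Its arguments: {"type":"object","properties":{"plan":{"type":"array"},"squeeze":{"type":"number"}},"required":["plan"]}

```bash
mkdir -p pics; python3 - <<'E'
from workcell import get_obs, optics, job
import cv2,numpy as np
for n in("scene","top"):
    im=optics.camera(n); cv2.imwrite(f"pics/{n}0.png",im[:,:,::-1]); 
    c=optics.get_calibration(n); print(n,{k:np.round(v,4).tolist() if not isinstance(v,str) else v for k,v in c.items()})
print(get_obs())
E
```

```text
scene {'intrinsics': [[487.8634, 0.0, 284.8867], [0.0, 487.8634, 207.9432], [0.0, 0.0, 1.0]], 'world_from_camera': [[-0.0294, -0.6305, 0.7757, 1.2036], [0.9996, -0.0165, 0.0245, 0.038], [-0.0026, 0.776, 0.6307, 0.6751], [0.0, 0.0, 0.0, 1.0]]}
top {'intrinsics': [[440.2339, 0.0, 282.0013], [0.0, 440.2339, 208.8922], [0.0, 0.0, 1.0]], 'world_from_camera': [[0.0001, 0.991, -0.1341, 0.3314], [-0.9999, 0.0016, 0.0106, 0.0472], [0.0107, 0.134, 0.9909, 1.0744], [0.0, 0.0, 0.0, 1.0]]}
{'clock': 0.1, 'joint_pos': array([-1.25462243,  0.33279288, -0.06472037,  1.46085093,  0.02156554,
        1.34994005, -0.08845255]), 'joint_velocities': array([ 1.00051668e-03, -5.09740925e-04,  1.29424029e-03, -3.96253258e-03,
        3.03826559e-04, -9.17950382e-05, -1.02331037e-04]), 'tau': array([ 1.85736775e-03, -6.26739478e+01,  4.93951875e-02, -3.92431641e+01,
        1.63623481e-02,  6.97728174e-03,  3.09402969e-05]), 'position': array([0.20757968, 0.58917575, 0.24760846]), 'ee_rot': array([ 1.68539516e-01,  9.85694684e-01, -6.41166831e-04, -9.93409628e-05]), 'ft_force': array([ 1.14541486, -0.14593294, -0.24151477]), 'torque': array([ 0.03986636, -0.0132672 , -0.05613375]), 'grasp_force': 0.0, 'grip_width': 1.0032540373930192}
```

View pics/top0.png

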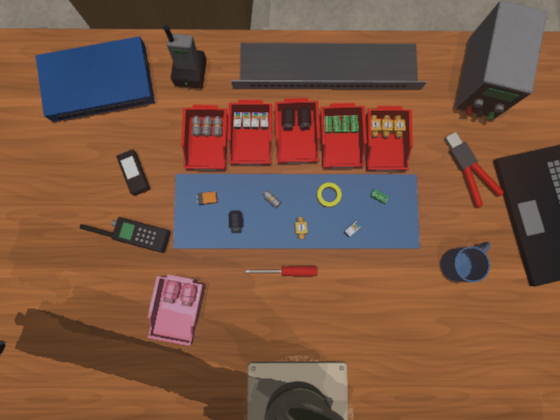

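View pics/scene0.png

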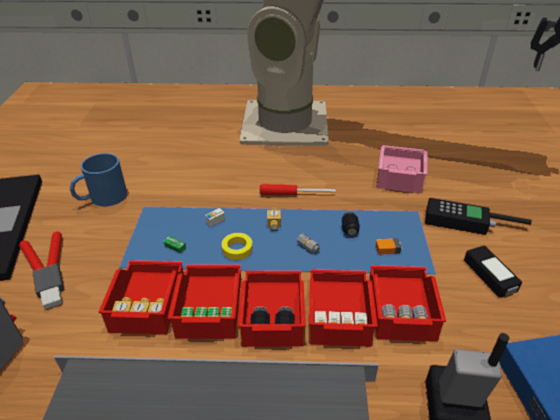

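The top view shows five red bins at about (207,140) plug, (251,133) jack, (297,132) gland, (342,137) terminal and (388,140) arrester. The pink bin at (176,310) is a decoy.

Candidates on the mat:
- **Plug:** grey item at (271,199).
- **Gland:** black item at (235,221).
- **Arrester:** brass item at (301,228).
- **Jack:** white item at (352,229).
- **Terminal:** green item at (379,196).
- **Not wanted:** orange battery (207,198) and tape (330,195). The stock in the bins is fixed.

I'll check these in a close crop.

```bash
cat > h.py <<'E'
import cv2,numpy as np
from workcell import get_obs, optics
def ray(cam,u,v,z):
    c=optics.get_calibration(cam);K=np.array(c["intrinsics"]);T=np.array(c["world_from_camera"])
    d=T[:3,:3]@np.array([(u-K[0,2])/K[0,0],-(v-K[1,2])/K[1,1],-1]);o=T[:3,3]
    return (o+d*(z-o[2])/d[2])[:2]
def proj(cam,p):
    c=optics.get_calibration(cam);K=np.array(c["intrinsics"]);T=np.array(c["world_from_camera"])
    q=T[:3,:3].T@(np.asarray(p)-T[:3,3]);return K[0,2]+K[0,0]*q[0]/-q[2],K[1,2]-K[1,1]*q[1]/-q[2]
E
python3 - <<'E'
from h import *
t=cv2.imread("pics/top0.png");s=cv2.imread("pics/scene0.png")
c=cv2.resize(t[98:252,170:424],None,fx=3.1,fy=3.1,interpolation=cv2.INTER_CUBIC);cv2.imwrite("pics/ct.png",c)
hsv=cv2.cvtColor(t,cv2.COLOR_BGR2HSV)
blue=cv2.inRange(hsv,(100,80,60),(125,255,255))
roi=np.zeros_like(blue);roi[176:247,176:418]=255
m=cv2.bitwise_and(cv2.bitwise_not(blue),roi)
cv2.imwrite("pics/mask.png",cv2.resize(m[170:252,170:424],None,fx=3,fy=3))
for k in cv2.findContours(m,cv2.RETR_EXTERNAL,cv2.CHAIN_APPROX_NONE)[0]:
    if cv2.contourArea(k)>40: 
        r=cv2.minAreaRect(k);print(np.round(r[0],1),np.round(r[1],1),round(r[2],1),cv2.contourArea(k), ray("top",*r[0],0.015).round(4))
red=cv2.inRange(hsv,(0,150,40),(8,255,255))|cv2.inRange(hsv,(172,150,40),(180,255,255))
red[173:]=0;red[:98]=0
for k in cv2.findContours(red,cv2.RETR_EXTERNAL,cv2.CHAIN_APPROX_NONE)[0]:
    if cv2.contourArea(k)>100:print("red",cv2.boundingRect(k),cv2.approxPolyDP(k,3,True)[:,0].tolist())
E
```

```text
[352.3 228.8] [ 8.5 16.3] 45.0 114.0 [ 0.4265 -0.134 ]
[301.  227.5] [23. 12.] 90.0 219.0 [ 0.4294 -0.01  ]
[235.5 221.5] [21. 13.] 90.0 241.5 [0.4438 0.1483]
[206.3 197.7] [12.6 21.4] 84.3 232.0 [0.5019 0.22  ]
[271.  198.5] [20.5  9.2] 45.0 158.5 [0.5002 0.0627]
[379.2 196.1] [17.4  8.9] 26.6 135.0 [ 0.5067 -0.2017]
[328.5 194.5] [25. 25.] 90.0 504.5 [ 0.5104 -0.0777]
red (463, 163, 23, 10) [[463, 170], [485, 172], [477, 163]]
red (180, 99, 93, 71) [[272, 104], [261, 99], [238, 99], [236, 103], [229, 102], [227, 109], [211, 104], [183, 107], [183, 167], [224, 169], [227, 141], [229, 163], [270, 163]]
red (274, 98, 139, 72) [[274, 102], [277, 162], [318, 161], [320, 138], [323, 167], [363, 166], [367, 150], [368, 169], [409, 168], [411, 109], [379, 105], [369, 108], [366, 115], [364, 106], [353, 102], [330, 103], [319, 111], [318, 101], [308, 98]]
```

View pics/ct.png

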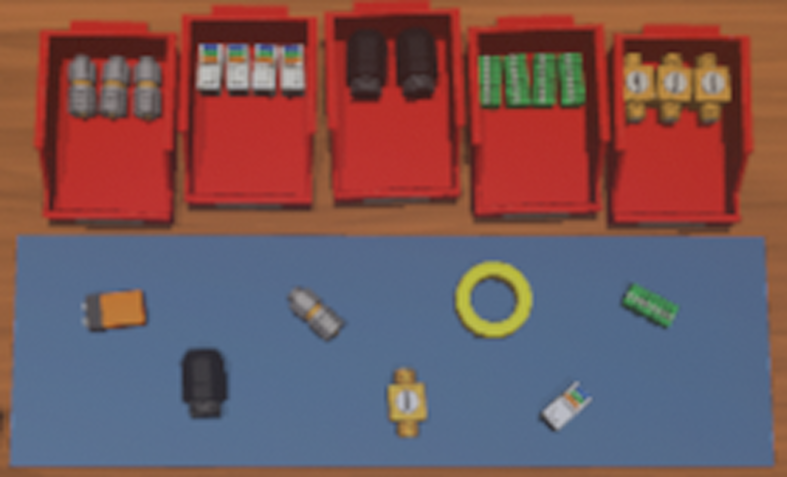

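View pics/mask.png

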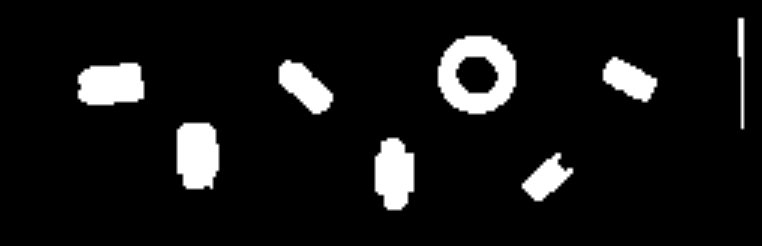

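The crop confirms the choices: plug (271,199), gland (235,221), arrester (301,228), jack (352,229) and terminal (379,196). Each bin holds the stock listed above. Next I'll measure poses from both views.

```bash
python3 - <<'E'
from h import *
ims={"top":cv2.imread("pics/top0.png"),"scene":cv2.imread("pics/scene0.png")}
H=dict(plug=21,gland=33,arrester=26,jack=22,terminal=15)
seed=dict(plug=(.500,.063),gland=(.444,.148),arrester=(.429,-.01),jack=(.4265,-.134),terminal=(.5067,-.2017))
for cam in ims:
    hsv=cv2.cvtColor(ims[cam],cv2.COLOR_BGR2HSV)
    m=cv2.bitwise_not(cv2.inRange(hsv,(100,80,50),(125,255,255)))
    n,lab,st,cen=cv2.connectedComponentsWithStats(m)
    for k,h in H.items():
        z=.002+h/2000
        d=[np.hypot(*(ray(cam,*c,z)-seed[k])) + (a[4]<40 or a[4]>1500) for c,a in zip(cen,st)]
        i=int(np.argmin(d)); v,u=np.nonzero(lab==i)
        w=np.array([ray(cam,a,b,z) for a,b in zip(u,v)])
        c,sz,an=cv2.minAreaRect((w*1000).astype(np.float32))
        e,V=np.linalg.eigh(np.cov(w.T));ax=V[:,1]
        print(cam,k,st[i][4],"mean",w.mean(0).round(4),"rect",np.round(c,1),np.round(sz,0),round(an,1),"axis deg",round(np.degrees(np.arctan2(ax[1],ax[0]))%180,1))
B=dict(plug=[(45,218),(172,218),(38,35),(175,35)],jack=[(188,205),(312,205),(182,18),(317,18)],gland=[(333,200),(459,200),(327,14),(460,14)],
 terminal=[(475,213),(600,210),(470,30),(608,28)],arrester=[(612,220),(738,220),(613,38),(750,38)])
for k,p in B.items():
    P=[ray("top",170+a/3.1,98+b/3.1,z) for (a,b),z in zip(p,(.027,.027,.055,.055))]
    f=(P[0]+P[1])/2;r=(P[2]+P[3])/2
    print(k,"front",f.round(4),"rear",r.round(4),"w",[round(np.hypot(*(P[i]-P[i+1])),4) for i in(0,2)],"len",np.hypot(*(r-f)).round(4),"yaw",np.degrees(np.arctan2(*(r-f)[::-1])).round(1))
s=ims["scene"][195:350,95:445];cv2.imwrite("pics/cs.png",cv2.resize(s,None,fx=2.28,fy=2.28,interpolation=cv2.INTER_CUBIC))
E
```

```text
top plug 181 mean [0.5007 0.0623] rect [500.7  62.8] [50. 23.] 44.8 axis deg 46.8
top gland 272 mean [0.4442 0.1483] rect [443.5 148. ] [51. 31.] 0.7 axis deg 4.0
top arrester 249 mean [ 0.4295 -0.0099] rect [429.5 -10. ] [29. 56.] 89.8 axis deg 1.6
top jack 134 mean [ 0.4259 -0.1329] rect [ 426.8 -134.3] [20. 40.] 44.4 axis deg 131.1
top terminal 157 mean [ 0.5077 -0.2032] rect [ 507.6 -203. ] [43. 23.] 62.9 axis deg 61.0
scene plug 254 mean [0.4976 0.0608] rect [497.3  60.6] [58. 29.] 46.9 axis deg 37.6
scene gland 382 mean [0.5076 0.2162] rect [507.8 216.7] [45. 50.] 1.5 axis deg 123.8
scene arrester 254 mean [0.5003 0.0607] rect [499.9  60.5] [58. 29.] 46.9 axis deg 37.6
scene jack 680 mean [ 0.5095 -0.0791] rect [509.  -79.7] [80. 62.] 4.7 axis deg 10.2
scene terminal 253 mean [ 0.5039 -0.2039] rect [ 503.6 -204.2] [54. 29.] 59.2 axis deg 51.4
plug front [0.5722 0.2229] rear [0.7108 0.2231] w [np.float64(0.0992), np.float64(0.1061)] len 0.1387 yaw 0.1
jack front [0.5829 0.1123] rear [0.7251 0.1124] w [np.float64(0.0972), np.float64(0.105)] len 0.1422 yaw 0.0
gland front [ 0.5872 -0.0023] rear [7.288e-01 2.000e-04] w [np.float64(0.0991), np.float64(0.1037)] len 0.1416 yaw 1.0
terminal front [ 0.5782 -0.1136] rear [ 0.7171 -0.1132] w [np.float64(0.0985), np.float64(0.1078)] len 0.1388 yaw 0.2
arrester front [ 0.5717 -0.2217] rear [ 0.7102 -0.2243] w [np.float64(0.0993), np.float64(0.1071)] len 0.1386 yaw -1.1
```

View pics/cs.png

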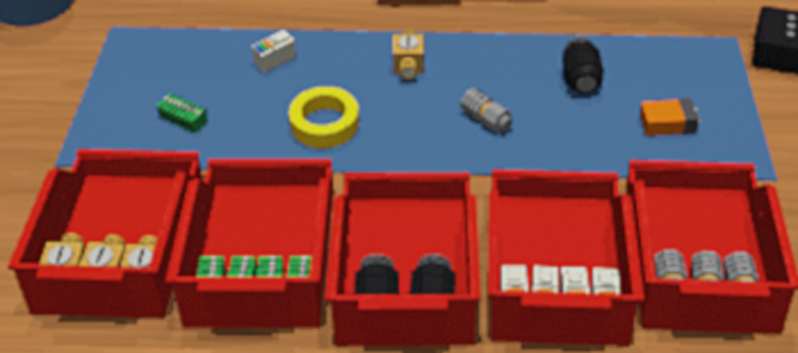

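Bins are square to the world axes (yaw about 0). The gland goes first because it is nearest.

Emit:
{"op": "send_rows", "data": {"plan": [[[0,0,-0.0753,0,0,0,0.65],[0,0,-0.0753,0,0,0,0.65],[0,0,-0.0753,0,0,0,0.65],[0,0,0,-0.0843,-0.1575,0,0.65],[0,0,0,-0.0843,-0.1575,0,0.65],[0,0,0,-0.0843,-0.1575,0,0.65],[0,0,0,-0.0843,-0.1575,0,0.65],[0,0,0,-0.0843,-0.1575,0,0.65],[0,0,0,-0.0843,-0.1575,0,0.65],[0,0,0,-0.0843,-0.1575,0,0.65],[0,0,0,-0.0843,-0.1575,0,0.65],[0,0,0,-0.0843,-0.1575,0,0.65],[0,0,0,-0.0843,-0.1575,0,0.65],[0,0,0,-0.0843,-0.1575,0,0.65],[0,0,0,-0.0843,-0.1575,0,0.65],[0,0,0,-0.0843,-0.1575,0,0.65],[0,0,0,-0.0843,-0.1575,0,0.65],[0,0,0,0,0,0.175,0.65],[0,0,0,0,0,0.175,0.65],[0,0,0,0,0,0.175,0.65]]], "squeeze": 40}}

```text
clock: 1.77
position: [0.444, 0.1479, 0.1423]
ee_rot: [0.001, 1.0, 0.0, 0.001]
ft_force: [0.7, 1.7, -1.5]
grip_width: 0.648
grasp_force: 0.0
```

Emit:
{"op": "send_rows", "data": {"plan": [[[0,0,0,0,0,0.15,0.65],[0,0,0,0,0,0.15,0.65],[0,0,0,0,0,0.15,0.65],[0,0,0,0,0,0.1,0.65],[0,0,0,0,0,0.05,0.65],[0,0,0,0,0,0,0.65],[0,0,0,0,0,0,0],[0,0,0,0,0,0,0],[0,0,0,0,0,0,0],[0,0,0,0,0,0,0],[0,0,0,0,0,0,0],[0,0,0,0,0,0,0],[0,0,0,0,0,0,0],[0,0,0,0,0,0,0],[0,0,0,0,0,-0.1,0],[0,0,0,0,0,-0.15,0],[0,0,0,0,0,-0.15,0],[0,0,0,0,0,-0.1,0]]]}}

```text
clock: 3.27
position: [0.4446, 0.1488, 0.1265]
ee_rot: [0.0, 1.0, 0.001, 0.001]
ft_force: [0.9, 0.3, -0.4]
grip_width: 0.375
grasp_force: 39.6
```

Emit:
{"op": "send_rows", "data": {"plan": [[[0,0,0,-0.116,-0.093,0,0],[0,0,0,-0.116,-0.093,0,0],[0,0,0,-0.116,-0.093,0,0],[0,0,0,-0.116,-0.093,0,0],[0,0,0,-0.116,-0.093,0,0],[0,0,0,-0.116,-0.093,0,0],[0,0,0,-0.116,-0.093,0,0],[0,0,0,-0.116,-0.093,0,0],[0,0,0,0,0,0,0],[0,0,0,0,0,0.13,0],[0,0,0,0,0,0.13,0],[0,0,0,0,0,0.12,0],[0,0,0,0,0,0.06,0],[0,0,0,0,0,0.03,0],[0,0,0,0,0,0,0],[0,0,0,0,0,0,0]]]}}

```text
clock: 4.6
position: [0.63, -0.0002, 0.0305]
ee_rot: [-0.0, 1.0, 0.0, 0.001]
ft_force: [-0.7, 0.4, 0.0]
grip_width: 0.374
grasp_force: 39.6
```

Emit:
{"op": "send_rows", "data": {"plan": [[[0,0,0,0,0,0.02,0],[0,0,0,0,0,0,0],[0,0,0,0,0,0,0.58],[0,0,0,0,0,0,0.58],[0,0,0,0,0,0,0.58],[0,0,0,0,0,0,0.58],[0,0,0,0,0,-0.15,0.58],[0,0,0,0,0,-0.15,0.58],[0,0,0,0,0,-0.15,0.58],[0,0,0,0,0,-0.15,0.58],[0,0,0,0.161,0.0775,0,0.58],[0,0,0,0.161,0.0775,0,0.58],[0,0,0,0.161,0.0775,0,0.58],[0,0,0,0.161,0.0775,0,0.58],[0,0,-0.08,0,0,0,0.58],[0,0,-0.08,0,0,0,0.58],[0,0,-0.08,0,0,0,0.58],[0,0,-0.08,0,0,0,0.58],[0,0,-0.08,0,0,0,0.58],[0,0,-0.08,0,0,0,0.58]]]}}

```text
clock: 6.27
position: [0.5005, 0.0617, 0.1454]
ee_rot: [-0.355, 0.935, 0.0, 0.0]
ft_force: [0.1, 0.6, 0.4]
grip_width: 0.579
grasp_force: 0.0
```

```bash
python3 - <<'E'
from h import *
im=optics.camera("top")[:,:,::-1];cv2.imwrite("pics/t1.png",cv2.resize(im[98:252,170:424],None,fx=3.1,fy=3.1,interpolation=cv2.INTER_CUBIC))
o=get_obs();print(o["position"],o["ee_rot"])
E
```

```text
[0.50051651 0.06165631 0.1453877 ] [-3.59278335e-01  9.33230449e-01  5.49181803e-05  5.77323675e-05]
```

View pics/t1.png

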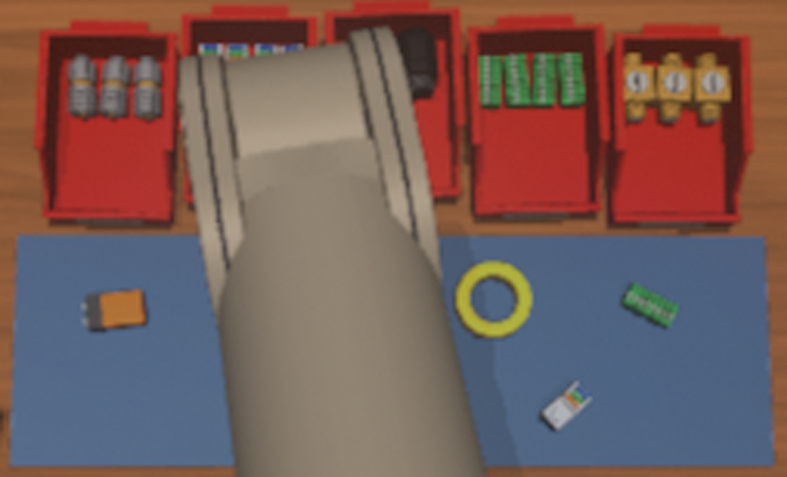

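The arm hides the gland's bin in this view, so I'll check it later. Next the plug.

Emit:
{"op": "send_rows", "data": {"plan": [[[0,0,-0.045,0,0,0,0.58],[0,0,0,0,0,0.15,0.58],[0,0,0,0,0,0.15,0.58],[0,0,0,0,0,0.15,0.58],[0,0,0,0,0,0.1,0.58],[0,0,0,0,0,0.075,0.58],[0,0,0,0,0,0,0.58],[0,0,0,0,0,0,0],[0,0,0,0,0,0,0],[0,0,0,0,0,0,0],[0,0,0,0,0,0,0],[0,0,0,0,0,0,0],[0,0,0,0,0,0,0],[0,0,0,0,0,0,0],[0,0,0,0,0,0,0]]]}}

```text
clock: 7.57
position: [0.5014, 0.0619, 0.0216]
ee_rot: [-0.383, 0.924, 0.0, 0.001]
ft_force: [-2.2, -0.3, 7.1]
grip_width: 0.232
grasp_force: 40.5
```

Emit:
{"op": "send_rows", "data": {"plan": [[[0,0,0,0,0,-0.1,0],[0,0,0,0,0,-0.15,0],[0,0,0,0,0,-0.15,0],[0,0,0,0,0,-0.1,0],[0,0,0.075,0,0,0,0],[0,0,0.075,0,0,0,0],[0,0,0.075,0,0,0,0],[0,0,0.075,0,0,0,0],[0,0,0.075,0,0,0,0],[0,0,0.075,0,0,0,0],[0,0,0.075,0,0,0,0],[0,0,0,-0.093,0.134,0,0],[0,0,0,-0.093,0.134,0,0],[0,0,0,-0.093,0.134,0,0],[0,0,0,-0.093,0.134,0,0],[0,0,0,-0.093,0.134,0,0],[0,0,0,-0.093,0.134,0,0],[0,0,0,0,0,0,0],[0,0,0,0,0,0,0]]]}}

```text
clock: 9.15
position: [0.6122, 0.2244, 0.12]
ee_rot: [-0.001, 1.0, 0.0, -0.0]
ft_force: [0.5, -0.2, -0.6]
grip_width: 0.229
grasp_force: 39.7
```

Emit:
{"op": "send_rows", "data": {"plan": [[[0,0,0,0,0,0.13,0],[0,0,0,0,0,0.13,0],[0,0,0,0,0,0.12,0],[0,0,0,0,0,0.06,0],[0,0,0,0,0,0.03,0],[0,0,0,0,0,0,0],[0,0,0,0,0,0,0],[0,0,0,0,0,0,0.45],[0,0,0,0,0,0,0.45],[0,0,0,0,0,0,0.45],[0,0,0,0,0,0,0.45]]]}}

```text
clock: 10.07
position: [0.6126, 0.2227, 0.0271]
ee_rot: [-0.0, 1.0, 0.0, 0.001]
ft_force: [0.6, 1.5, -0.1]
grip_width: 0.452
grasp_force: 0.0
```

Emit:
{"op": "send_rows", "data": {"plan": [[[0,0,0,0,0,-0.15,0.45],[0,0,0,0,0,-0.15,0.45],[0,0,0,0,0,-0.15,0.45],[0,0,0,0,0,-0.15,0.45],[0,0,0,0.131,-0.167,0,0.58],[0,0,0,0.131,-0.167,0,0.58],[0,0,0,0.131,-0.167,0,0.58],[0,0,0,0.131,-0.167,0,0.58],[0,0,0,0.131,-0.167,0,0.58],[0,0,0,0.131,-0.167,0,0.58],[0,0,0,0.131,-0.167,0,0.58],[0,0,0,0,0,0,0.58],[0,0,0,0,0,0,0.58]]]}}

```text
clock: 11.15
position: [0.4314, -0.0084, 0.1469]
ee_rot: [0.002, 1.0, 0.001, 0.001]
ft_force: [0.8, 1.0, -0.2]
grip_width: 0.583
grasp_force: 0.0
```

```bash
python3 - <<'E'
from h import *
im=optics.camera("top")[:,:,::-1];cv2.imwrite("pics/t2.png",cv2.resize(im[98:252,170:424],None,fx=3.1,fy=3.1,interpolation=cv2.INTER_CUBIC))
E
```

```text
(no output)
```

View pics/t2.png

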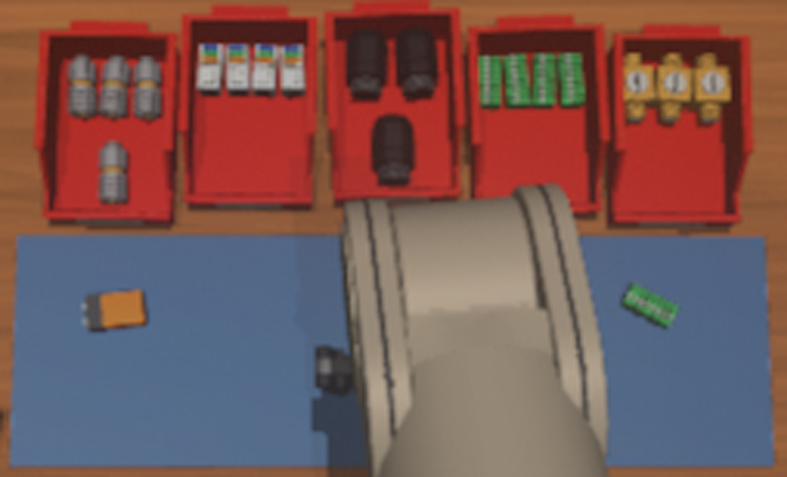

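The gland at crop (393,150) and the plug at (113,172) lie flat in their bins. Next the arrester.

Emit:
{"op": "send_rows", "data": {"plan": [[[0,0,0,0,0,0.15,0.58],[0,0,0,0.005,-0.005,0.15,0.58],[0,0,0,0,0,0.15,0.58],[0,0,0,0,0,0.1,0.58],[0,0,0,0,0,0.075,0.58],[0,0,0,0,0,0,0.58],[0,0,0,0,0,0,0],[0,0,0,0,0,0,0],[0,0,0,0,0,0,0],[0,0,0,0,0,0,0],[0,0,0,0,0,0,0],[0,0,0,0,0,0,0],[0,0,0,0,0,0,0],[0,0,0,0,0,0,0]]], "squeeze": 60}}

```text
clock: 12.37
position: [0.4321, -0.0076, 0.0222]
ee_rot: [-0.0, 1.0, 0.0, 0.001]
ft_force: [-0.9, 1.8, 7.4]
grip_width: 0.313
grasp_force: 60.0
```

Emit:
{"op": "send_rows", "data": {"plan": [[[0,0,0,0,0,-0.1,0],[0,0,0,0,0,-0.15,0],[0,0,0,0,0,-0.15,0],[0,0,0,0,0,-0.1,0],[0,0,0,-0.13,-0.153,0,0],[0,0,0,-0.13,-0.153,0,0],[0,0,0,-0.13,-0.153,0,0],[0,0,0,-0.13,-0.153,0,0],[0,0,0,-0.13,-0.153,0,0],[0,0,0,-0.13,-0.153,0,0],[0,0,0,-0.13,-0.153,0,0],[0,0,0,0,0,0,0],[0,0,0,0,0,0.13,0],[0,0,0,0,0,0.13,0],[0,0,0,0,0,0.12,0],[0,0,0,0,0,0.06,0],[0,0,0,0,0,0.03,0],[0,0,0,0,0,0,0],[0,0,0,0,0,0,0]]]}}

```text
clock: 13.95
position: [0.6137, -0.2224, 0.0284]
ee_rot: [0.0, 1.0, -0.0, 0.001]
ft_force: [0.5, -0.7, -0.5]
grip_width: 0.318
grasp_force: 59.6
```

Emit:
{"op": "send_rows", "data": {"plan": [[[0,0,0,0,0,0.015,0],[0,0,0,0,0,0,0],[0,0,0,0,0,0,0.55],[0,0,0,0,0,0,0.55],[0,0,0,0,0,0,0.55],[0,0,0,0,0,0,0.55],[0,0,0,0,0,-0.15,0.55],[0,0,0,0,0,-0.15,0.55],[0,0,0,0,0,-0.15,0.55],[0,0,0,0,0,-0.15,0.55],[0,0,0,0.177,0.0325,0,0.55],[0,0,0,0.177,0.0325,0,0.55],[0,0,0,0.177,0.0325,0,0.55],[0,0,0.08,0,0,0,0.5],[0,0,0.08,0,0,0,0.5],[0,0,0.08,0,0,0,0.5],[0,0,0.08,0,0,0,0.5],[0,0,0.08,0,0,0,0.5],[0,0,0.08,0,0,0,0.5],[0,0,0.08,0,0,0,0.5]]], "squeeze": 40}}

```text
clock: 15.62
position: [0.5069, -0.2025, 0.1444]
ee_rot: [0.41, 0.912, 0.0, -0.0]
ft_force: [-0.4, 0.2, 0.7]
grip_width: 0.495
grasp_force: 0.0
```

Emit:
{"op": "send_rows", "data": {"plan": [[[0,0,0.08,0,0,0,0.5],[0,0,0.08,0,0,0,0.5],[0,0,0.08,0,0,0,0.5],[0,0,0.08,0,0,0,0.5],[0,0,0.08,0,0,0,0.5],[0,0,0.08,0,0,0,0.5],[0,0,0.08,0,0,0,0.5],[0,0,0.08,0,0,0,0.5],[0,0,0.08,0,0,0,0.5],[0,0,0.08,0,0,0,0.5],[0,0,0,0,0,0,0.5],[0,0,0,0,0,0,0.5]]]}}

```text
clock: 16.62
position: [0.5069, -0.2025, 0.1442]
ee_rot: [0.851, 0.525, -0.0, -0.0]
ft_force: [-0.5, -1.1, 0.1]
grip_width: 0.501
grasp_force: 0.0
```

```bash
python3 - <<'E'
from h import *
o=get_obs();print(o["position"],o["joint_pos"],2*np.degrees(np.arctan2(o["ee_rot"][0],o["ee_rot"][1])))
from scipy.spatial.transform import Rotation as R
print(R.from_quat(o["ee_rot"]).inv().apply(np.array([.5076,-.203,.0205])-o["position"])/.2)
for n in("scene","top"):
    cv2.imwrite(f"pics/{n}3.png",optics.camera(n)[:,:,::-1])
E
```

```text
[ 0.50694907 -0.2025292   0.14423445] [-0.54933115  0.37785302  1.02347589  1.84092634 -0.35682513  1.12305774
  0.13591945] 116.65725182916012
[-5.34137795e-04  4.07075102e-03  6.18671666e-01]
```

View pics/scene3.png

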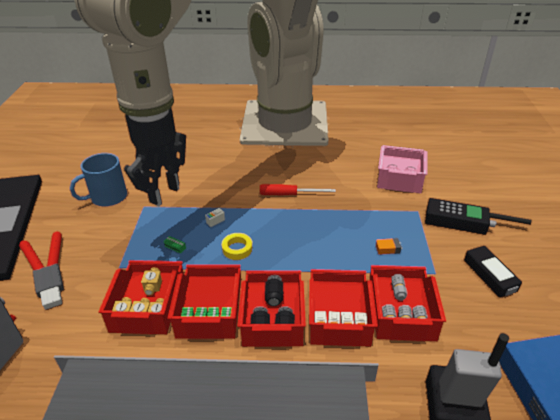

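The arrester lies in its bin at (150,280), and the gripper is above the terminal at (175,244). Grasping the terminal.

Emit:
{"op": "send_rows", "data": {"plan": [[[0,0,0.01,0,0,0.15,0.5],[0,0,0,0,0.004,0.15,0.5],[0,0,0,0,0,0.15,0.5],[0,0,0,0,0,0.1,0.5],[0,0,0,0,0,0.07,0.5],[0,0,0,0,0,0,0.5],[0,0,0,0,0,0,0],[0,0,0,0,0,0,0],[0,0,0,0,0,0,0],[0,0,0,0,0,0,0],[0,0,0,0,0,0,0],[0,0,0,0,0,0,0],[0,0,0,0,0,0,0],[0,0,0,0,0,0,0]]]}}

```text
clock: 17.88
position: [0.5082, -0.2032, 0.021]
ee_rot: [0.856, 0.517, 0.001, 0.0]
ft_force: [-0.2, 0.6, 6.7]
grip_width: 0.197
grasp_force: 40.5
```

Emit:
{"op": "send_rows", "data": {"plan": [[[0,0,0,0,0,-0.1,0],[0,0,0,0,0,-0.15,0],[0,0,0,0,0,-0.15,0],[0,0,0,0,0,-0.1,0],[0,0,0.0804,0,0,0,0],[0,0,0.0804,0,0,0,0],[0,0,0.0804,0,0,0,0],[0,0,0.0804,0,0,0,0],[0,0,0.0804,0,0,0,0],[0,0,0.0804,0,0,0,0],[0,0,0.0804,0,0,0,0],[0,0,0.0804,0,0,0,0],[0,0,0.0804,0,0,0,0],[0,0,0,0.14,-0.1125,0,0],[0,0,0,0.14,-0.1125,0,0],[0,0,0,0.14,-0.1125,0,0],[0,0,0,0.14,-0.1125,0,0],[0,0,0,0,0,0,0],[0,0,0,0,0,0,0]]]}}

```text
clock: 19.47
position: [0.6208, -0.1107, 0.1197]
ee_rot: [1.0, 0.003, -0.0, 0.0]
ft_force: [-0.2, -1.6, -0.8]
grip_width: 0.195
grasp_force: 39.7
```

```bash
python3 - <<'E'
from h import *
o=get_obs();print(o["position"],o["joint_pos"].round(2),o["ee_rot"].round(3),o["grip_width"])
E
```

```text
[ 0.62076115 -0.11071507  0.11970164] [-0.67  0.72  1.13  1.64 -0.69  1.23 -0.97] [ 1.     0.003 -0.     0.   ] 0.19541315080689126
```

Emit:
{"op": "send_rows", "data": {"plan": [[[0,0,0,0,0.006,0.13,0],[0,0,0,0,0,0.13,0],[0,0,0,0,0,0.12,0],[0,0,0,0,0,0.06,0],[0,0,0,0,0,0.033,0],[0,0,0,0,0,0,0],[0,0,0,0,0,0,0],[0,0,0,0,0,0,0.42],[0,0,0,0,0,0,0.42],[0,0,0,0,0,0,0.42],[0,0,0,0,0,0,0.42],[0,0,0,0,0,-0.15,0.42],[0,0,0,0,0,-0.15,0.42],[0,0,0,0,0,-0.15,0.42],[0,0,0,0,0,-0.15,0.42],[0,0,0,-0.194,0.022,0,0.5],[0,0,0,-0.194,0.022,0,0.5],[0,0,0,-0.194,0.022,0,0.5],[0,0,0,-0.194,0.022,0,0.5],[0,0,0,-0.194,0.022,0,0.5]]]}}

```text
clock: 21.13
position: [0.4521, -0.1336, 0.1487]
ee_rot: [1.0, -0.003, -0.003, 0.0]
ft_force: [-0.9, -0.5, 1.2]
grip_width: 0.502
grasp_force: 0.0
```

Emit:
{"op": "send_rows", "data": {"plan": [[[0,0,-0.0768,0,0,0,0.5],[0,0,-0.0768,0,0,0,0.5],[0,0,-0.0768,0,0,0,0.5],[0,0,-0.0768,0,0,0,0.5],[0,0,-0.0768,0,0,0,0.5],[0,0,-0.0768,0,0,0,0.5],[0,0,-0.0768,0,0,0,0.5],[0,0,-0.0768,0,0,0,0.5],[0,0,-0.0768,0,0,0,0.5],[0,0,-0.0768,0,0,0,0.5],[0,0,-0.0768,0,0,0,0.5],[0,0,-0.0768,0,0,0,0.5],[0,0,-0.0768,0,0,0,0.5],[0,0,-0.0768,0,0,0,0.5],[0,0,-0.0768,0,0,0,0.5],[0,0,-0.0768,0,0,0,0.5],[0,0,-0.0768,0,0,0,0.5],[0,0,-0.0768,0,0,0,0.5],[0,0,-0.0768,0,0,0,0.5],[0,0,-0.0768,0,0,0,0.5]]]}}

```text
clock: 22.8
position: [0.4548, -0.1332, 0.1503]
ee_rot: [0.407, 0.914, -0.001, -0.001]
ft_force: [1.1, 1.1, 0.3]
grip_width: 0.495
grasp_force: 0.0
```

```bash
python3 - <<'E'
from h import *
o=get_obs();print(o["position"],o["joint_pos"].round(2),2*np.degrees(np.arctan2(o["ee_rot"][0],o["ee_rot"][1])))
from scipy.spatial.transform import Rotation as R
print(R.from_quat(o["ee_rot"]).inv().apply(np.array([.4265,-.1335,.0205])-o["position"])/.2)
E
```

```text
[ 0.45484028 -0.13316175  0.1503265 ] [-0.73  0.1   0.97  2.01 -0.09  1.08  1.02] 47.99067480087447
[ 0.09254248 -0.10467161  0.64956514]
```

Emit:
{"op": "send_rows", "data": {"plan": [[[0,0,0,0.03,-0.035,0,0.5],[0,0,0,0.03,-0.035,0,0.5],[0,0,0,0.0325,-0.035,0,0.5],[0,0,0,0,0,0.12,0.5],[0,0,0,0,0,0.12,0.5],[0,0,0,0,0,0.1,0.5],[0,0,0,0,0,0,0.5],[0,0,0,0,0,0,0.5]]]}}

```text
clock: 23.47
position: [0.426, -0.1337, 0.0822]
ee_rot: [0.409, 0.912, -0.002, -0.002]
ft_force: [-0.3, -0.1, -0.1]
grip_width: 0.5
grasp_force: 0.0
```

```bash
python3 - <<'E'
from h import *
o=get_obs();print(o["position"],o["joint_pos"].round(2),2*np.degrees(np.arctan2(o["ee_rot"][0],o["ee_rot"][1])))
from scipy.spatial.transform import Rotation as R
print(R.from_quat(o["ee_rot"]).inv().apply(np.array([.4265,-.1335,.0205])-o["position"])/.2)
cv2.imwrite("pics/s4.png",optics.camera("scene")[:,:,::-1])
E
```

```text
[ 0.42603392 -0.1337229   0.08221597] [-0.7   0.16  0.98  2.13 -0.16  0.93  1.09] 48.346043719797144
[-0.00134274  0.00417139  0.30855953]
```

View pics/s4.png

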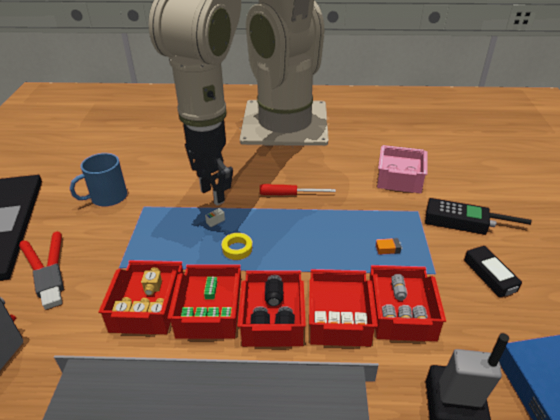

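The terminal lies in its bin at (210,287), and the gripper is over the jack at (214,215).

Emit:
{"op": "send_rows", "data": {"plan": [[[0,0,0,0,0,0.12,0.5],[0,0,0,0,0,0.12,0.5],[0,0,0,0,0,0.068,0.5],[0,0,0,0,0,0,0.5],[0,0,0,0,0,0,0],[0,0,0,0,0,0,0],[0,0,0,0,0,0,0],[0,0,0,0,0,0,0],[0,0,0,0,0,0,0],[0,0,0,0,0,0,0],[0,0,0,0,0,0,0],[0,0,0,0,0,0,0]]]}}

```text
clock: 24.52
position: [0.4278, -0.1334, 0.0223]
ee_rot: [0.409, 0.913, -0.0, -0.0]
ft_force: [-2.3, -0.8, 7.6]
grip_width: 0.199
grasp_force: 39.7
```

Emit:
{"op": "send_rows", "data": {"plan": [[[0,0,0,0,0,-0.1,0],[0,0,0,0,0,-0.15,0],[0,0,0,0,0,-0.15,0],[0,0,0,0,0,-0.1,0],[0,0,-0.0803,0,0,0,0],[0,0,-0.0803,0,0,0,0],[0,0,-0.0803,0,0,0,0],[0,0,-0.0803,0,0,0,0],[0,0,-0.0803,0,0,0,0],[0,0,-0.0803,0,0,0,0],[0,0,-0.0803,0,0,0,0],[0,0,0,-0.123,0.1535,0,0],[0,0,0,-0.123,0.1535,0,0],[0,0,0,-0.123,0.1535,0,0],[0,0,0,-0.123,0.1535,0,0],[0,0,0,-0.123,0.1535,0,0],[0,0,0,-0.123,0.1535,0,0],[0,0,0,-0.123,0.1535,0,0],[0,0,0,-0.123,0.1535,0,0],[0,0,0,0,0,0,0]]]}}

```text
clock: 26.18
position: [0.6265, 0.1215, 0.1204]
ee_rot: [-0.005, 1.0, 0.001, -0.0]
ft_force: [-1.2, 1.8, -1.0]
grip_width: 0.203
grasp_force: 39.3
```

Emit:
{"op": "send_rows", "data": {"plan": [[[0,0,0,0,0,0,0],[0,0,0,0,0,0,0],[0,0,0,0,0,0,0]]]}}

```text
clock: 26.43
position: [0.6234, 0.1113, 0.1208]
ee_rot: [0.001, 1.0, -0.001, -0.001]
ft_force: [0.6, 0.2, -0.2]
grip_width: 0.2
grasp_force: 39.3
```

Emit:
{"op": "send_rows", "data": {"plan": [[[0,0,0,0,0,0.13,0],[0,0,0,0,0,0.13,0],[0,0,0,0,0,0.12,0],[0,0,0,0,0,0.06,0],[0,0,0,0,0,0.03,0],[0,0,0,0,0,0,0],[0,0,0,0,0,0,0],[0,0,0,0,0,0,0.42],[0,0,0,0,0,0,0.42],[0,0,0,0,0,0,0.42],[0,0,0,0,0,0,0.42],[0,0,0,0,0,-0.15,0.42],[0,0,0,0,0,-0.15,0.42],[0,0,0,0,0,-0.15,0.42],[0,0,0,0,0,-0.15,0.42],[0,0,0,0.15,0,0,0.42],[0,0,0,0.15,0,0,0.42],[0,0,0,0.15,0,0,0.42],[0,0,0,0.15,0,0,0.42],[0,0,0,0.15,0,0,0.42]]]}}

```text
clock: 28.1
position: [0.4722, 0.1124, 0.1459]
ee_rot: [-0.0, 1.0, -0.0, -0.002]
ft_force: [-0.5, -0.3, 0.4]
grip_width: 0.418
grasp_force: 0.0
```

```bash
python3 - <<'E'
from h import *
im=optics.camera("top")[:,:,::-1];im2=optics.camera("scene")[:,:,::-1]
a=cv2.resize(im[98:252,170:424],(762,290));b=cv2.resize(im2[195:350,95:445],(762,305))
cv2.imwrite("pics/end.png",np.vstack([a,b]))
E
```

```text
(no output)
```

View pics/end.png

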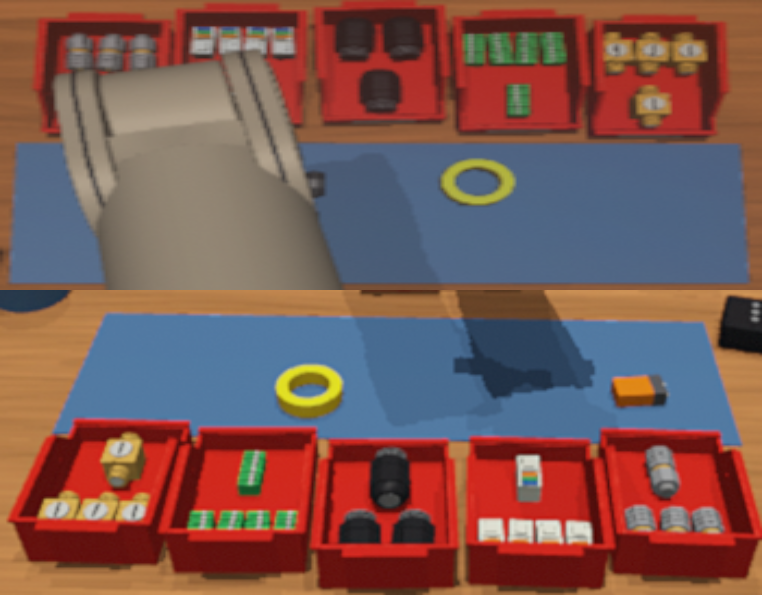

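All five parts lie flat in the clear space of their own bins. In the lower scene view that is arrester (123,460), terminal (252,472), gland (390,478), jack (529,478) and plug (663,472). The gripper is clear of everything.

```bash
python3 -c "
from workcell import job
print(job.hand_in())"
```

```text
the job is handed in; nothing more can be done
None
```

I placed all five parts flat and released in the clear space of their own bins and handed the job in at about 28 s of the allowed 112 s; the hand-in returned no verdict.

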